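Switch on the loaded charger at the bench power strip

ROBOT

A 6-joint arm with a two-finger parallel gripper is mounted at the origin on the work surface. World frame = base frame: x ahead of the robot, y to its left, z up, the work surface at z = 0. Lengths are in m, angles in rad, forces in N, time in s.
With the tool pointing down it reaches from about 0.2 to 0.875 m from the base axis. Payload 3.4 kg.
Tool frame: the origin (TCP) lies at the very end of the fingers, on their centre line; the grasp point (between the pads) lies 19 mm behind it; y points along the fingers, x is the direction in which the jaws open and shut, and the axes are right-handed (so a half turn about y gives the same grasp; the last joint's range is limited). The gripper opens to 94 mm and grips with 3 to 60 N. Pads are 16 mm wide; open, the fingers measure 119 mm over their backs; the gripper's body (75 mm by 177 mm) begins 78 mm behind the grasp point.
Start: joints at [-1.435, 0.276, 1.505, -0, 1.361, -0.121], TCP at [0.146, -0.556, 0.205] pointing down, gripper open.
Joint ranges: [-2.89, 2.89], [-0.75, 2.08], [0.22, 2.7], [-1.18, 4.32], [0.11, 2.71], [-2.7, 2.7]. Speed limits (rad/s): [2.57, 2.57, 3.14, 3.14, 3.14, 3.14].

INTERFACE

Orientations are given as a unit quaternion [x, y, z, w].
In Python, from plant import sense, eyes, job gives the robot as it stands.
- The arm moves only by the tool step_arm, never from a script. Its argument "plan" is a list of rows, each a list of 3 entries, a list of its own where there are three numbers: the shift along the tool's x, y, z in cm, then the turn, a rotation vector about the tool's x, y, z in rad, then the gripper's target within -1 to 1 (shut at 1, half-way at 0, fully open at -1). In form: [[[dx, dy, dz], [rx, ry, rz], hand], ...]. A call has 1 to 20 rows; each row shifts and turns the pose as measured when the row begins, along the tool's axes as they then stand; what a row does not reach is not made up. A row lasts 1/10 s, in which the tool goes at most 50 mm and 8.59 degrees, less where a joint would pass 70% of its speed; a pose out of reach is approached as far as the arm can. A call is refused whole if a number of a shift passes 5 or a number of a turn 0.15, either way. A call with a gripper value outside its range is refused whole. The fingers move at their own pace and stop on an object; "squeeze" is the grip in N (left out, the last holds). Time passes only in rows, so rows that do not move let the fingers close. It gives the time, the measured TCP pose, the force and the opening at its end, in the units of the state.
- sense(): the state, without advancing time (a new reading comes with each control period).
- eyes.get_image(name): name is "side" or "top"; returns a dict with "img" (400x640x3 uint8, red, green, blue), "depth" (400x640 float32, m along the optical axis (not along the pixel's ray), 0 where there is no reading), "fx", "fy", "cx", "cy" (pixels), "k1" (the pictures are not rectified: a ray, as slopes to the right and down, at radius r is drawn at 1 + k1 r^2 times it, then the intrinsics apply), "rvec" (rotation vector, rad) and "tvec" (3), from world to camera coordinates, as OpenCV has them. Camera axes: x right, y down, z forward; pixel columns grow to the right and rows downward; lengths in m; the calibration is good to about 2 mm. A picture is of the moment at which its call begins.
- job.job_done(): hands the job in, once; it reports no verdict.
The state is a dict: "time": time; "joints": joint angles; "joint_velocities": joint speeds; "joint_torque": joint torques, N m; "tcp_pos": TCP position; "tool_rot": TCP orientation; "wrist_force": force on the tool from outside, world axes, zero at the start; "torque": the same for the moment, N m; "grip_width": finger opening in m.
Only numpy, scipy, OpenCV 4.12 (cv2) and the standard library are available. Lean on these libraries where they do the work, as an engineer would, in place of code of your own. Each camera call takes 0.05 s, during which the arm holds its last target. There are 200 camera calls.

TASK

Get the four cells charging: with a light press of the fingertips, switch on the main switch of the bench power strip and the one small switch that belongs to the socket of the charger with the cells in it. A switch is on when its half away from the sockets is down; the small switch directly in front of a socket belongs to it. Leave the other switches off, keep off everything that is plugged in, leave the loose things on the bench where they are, and then draw the hand away.

Things in the scene. Friction and masses are not known exactly. Their poses are not given: they have to be found in the camera images.
- strip: power strip screwed to the bench: aluminium housing with black end caps, 87 mm wide (its x), 442 mm long (its y), top 45 mm above the bench. Origin on the bench under it; its z is up, its x points from the row of switches to the row of five sockets, its y to the end with the main switch. A steel conduit elbow leaves the other end. Fixed
- main (a joint): main switch: large black rocker alone at the +y end of the strip, 34 mm (strip x) by 28 mm (strip y). 0 = off, 0.4 rad = on. It rocks about an axis along the strip's y; off, its -x half (away from the sockets) stands up, edge 56 mm above the bench; on, that half is down, edge 49 mm. Pressed there with 2 N it clicks past the middle and stays; then it gives 3 mm more against a spring (5 to 23 N), then is rigid
- main_press (a point): spot on the main switch to press: upper face of its half away from the sockets, 13.6 mm from the rocking axis, mid-width; it moves with the rocker, 5.2 mm higher when off than when on
- switch1 (a joint): switch of socket 1, next to the main switch: black rocker, 28 mm (strip x) by 18 mm (strip y), 70 mm from the next one, directly in front (strip -x) of its socket, rocking axis 41 mm from the socket's centre. Works as the main switch does: 0 = off, 0.4 rad = on (edge away from the sockets 49 mm above the bench instead of 54); 2 to 3 N
- switch1_press (a point): spot on switch 1 to press: upper face of its half away from the sockets, 11.2 mm from the rocking axis, mid-width; it moves with the rocker, 4.3 mm higher when off than when on
- switch2 (a joint): switch of socket 2: black rocker, 28 mm (strip x) by 18 mm (strip y), 70 mm from the next one, directly in front (strip -x) of its socket, rocking axis 41 mm from the socket's centre. Works as the main switch does: 0 = off, 0.4 rad = on (edge away from the sockets 49 mm above the bench instead of 54); 2 to 3 N
- switch2_press (a point): spot on switch 2 to press: upper face of its half away from the sockets, 11.2 mm from the rocking axis, mid-width; it moves with the rocker, 4.3 mm higher when off than when on
- switch3 (a joint): switch of socket 3: black rocker, 28 mm (strip x) by 18 mm (strip y), 70 mm from the next one, directly in front (strip -x) of its socket, rocking axis 41 mm from the socket's centre. Works as the main switch does: 0 = off, 0.4 rad = on (edge away from the sockets 49 mm above the bench instead of 54); 2 to 3 N
- switch3_press (a point): spot on switch 3 to press: upper face of its half away from the sockets, 11.2 mm from the rocking axis, mid-width; it moves with the rocker, 4.3 mm higher when off than when on
- switch4 (a joint): switch of socket 4: black rocker, 28 mm (strip x) by 18 mm (strip y), 70 mm from the next one, directly in front (strip -x) of its socket, rocking axis 41 mm from the socket's centre. Works as the main switch does: 0 = off, 0.4 rad = on (edge away from the sockets 49 mm above the bench instead of 54); 2 to 3 N
- switch4_press (a point): spot on switch 4 to press: upper face of its half away from the sockets, 11.2 mm from the rocking axis, mid-width; it moves with the rocker, 4.3 mm higher when off than when on
- switch5 (a joint): switch of socket 5, farthest from the main switch: black rocker, 28 mm (strip x) by 18 mm (strip y), 70 mm from the next one, directly in front (strip -x) of its socket, rocking axis 41 mm from the socket's centre. Works as the main switch does: 0 = off, 0.4 rad = on (edge away from the sockets 49 mm above the bench instead of 54); 2 to 3 N
- switch5_press (a point): spot on switch 5 to press: upper face of its half away from the sockets, 11.2 mm from the rocking axis, mid-width; it moves with the rocker, 4.3 mm higher when off than when on
- charger_full: the loaded charger: black, flat, plugged straight into any one of the five sockets, four penlight cells side by side in its bays. 102 mm long (its x), 62 mm wide, 27 mm high, lying on the strip and reaching out over its back edge. Origin: its underside, at the centre of its socket. Its front end is 18 mm in front (-x) of that, 23 mm behind the rocking axis of its switch
- charger_empty: a second charger of the same make with its four bays empty, in another socket; same size and origin
- usb_adapter: white plug-in supply block, 44 x 40 x 30 mm high, in another socket; origin as the charger's
- timer: white plug-in timer with a round grey dial, 92 x 62 x 34 mm high, in another socket; origin as the charger's
- blank_plug: white round blanking plug, 39 mm across, 11 mm high, in another socket; origin as the charger's
- spare_cell: loose penlight cell standing on end in front of the strip, 14.5 mm across, 50 mm high; origin under its centre
- tape_measure: loose yellow and black tape measure, 70 x 42 x 64 mm high, in front of the strip; origin under its centre
- screwdriver: loose screwdriver, 190 mm long, lying in front of the strip along it; origin at its middle, on the bench
- battery_pack: loose black tool battery, 112 x 74 x 66 mm high, past the main-switch end of the strip; origin under its centre
- screw_jar: loose clear jar with a steel lid, 68 mm across, 85 mm high, past the conduit end of the strip; origin under its centre
- mug: loose blue mug, 84 mm across, 95 mm high, behind the strip; origin under its centre

How it is judged:
By the outcome, as a careful person would: the job done as asked, in the order asked, and still so for the second after the job is handed in, with the robot touching nothing.
It also fails if it takes over 32 s, if anything falls off the work surface, if the arm or the gripper's body presses on something with over 40 N, if the wrist force passes 120 N, or if a joint passes its speed limit or range.

## Working session

There is one attempt and no reset: what is moved stays moved. The work goes in short steps, Python scripts to look and compute and a tool call to move; the robot and the scene stay as the last step left them, time stands still between calls to the robot, and variables do not carry over. Pictures are saved under pics/ and viewed, about 8 in all and at most 12, crops included, and the job is handed in when it is done.

Besides the shell and the picture viewer there is one more tool, called after "Call:" as name(argument=value, ...), one argument or row to a line, values as JSON. step_arm: Moves the arm, as the interface text tells. Its arguments: {"type":"object","properties":{"plan":{"type":"array"},"squeeze":{"type":"number"}},"required":["plan"]}

```bash
mkdir -p pics
cat > h.py <<'E'
import numpy as np, cv2
from plant import sense, eyes, job
def get(n):
    d=eyes.get_image(n); d['R']=cv2.Rodrigues(np.array(d['rvec'],float))[0]; d['t']=np.array(d['tvec'],float).reshape(3); return d
def undist(d,u,v):
    x=(u-d['cx'])/d['fx'];y=(v-d['cy'])/d['fy'];a,b=x,y
    for _ in range(20):
        s=1+d['k1']*(a*a+b*b);a,b=x/s,y/s
    return a,b
def world(d,u,v,z=None):
    u=np.asarray(u,float);v=np.asarray(v,float);a,b=undist(d,u,v)
    r=np.stack([a,b,np.ones_like(a)],-1)
    if z is None:
        D=d['depth'][v.round().astype(int),u.round().astype(int)]
        return (r*D[...,None]-d['t'])@d['R']
    c=-d['R'].T@d['t']; w=r@d['R']
    return c+w*((z-c[2])/w[...,2])[...,None]
def proj(d,P):
    p=np.asarray(P)@d['R'].T+d['t'];a=p[...,0]/p[...,2];b=p[...,1]/p[...,2];s=1+d['k1']*(a*a+b*b)
    return np.stack([a*s*d['fx']+d['cx'],b*s*d['fy']+d['cy']],-1)
E
python3 - <<'E'
from h import *
print(sense())
for n in('top','side'):
    d=get(n);cv2.imwrite(f'pics/{n}0.png',d['img'][...,::-1]);print(n,-d['R'].T@d['t'],d['R'][2],d['fx'],d['k1'])
E
```

```text
{'time': 0.0, 'joints': array([-1.43502285e+00,  2.76573069e-01,  1.50609580e+00, -1.21261191e-06,
        1.36064295e+00, -1.21008431e-01]), 'joint_velocities': array([-5.07845527e-04,  7.99088959e-04, -7.59513513e-05, -1.38216172e-03,
        1.94654127e-04,  2.11148339e-03]), 'joint_torque': array([-1.43574798e-03, -4.04585409e+01, -2.37229729e+01,  7.01240706e-02,
        3.43479076e-02, -1.10622507e-04]), 'tcp_pos': array([ 0.14594901, -0.55561552,  0.20463209]), 'tool_rot': array([-0.55947739,  0.43229836, -0.43143187,  0.56033001]), 'wrist_force': array([ 0.43303078, -0.33711606, -0.22870578]), 'torque': array([ 0.00210481, -0.01677513,  0.01865162]), 'grip_width': 0.09374740866928408}
top [0.51294824 0.01631116 1.22130839] [ 0.04669683 -0.0074475  -0.99888134] 518.7756339019044 -0.10986357542027023
side [ 0.5109958  -0.60519355  0.78900307] [ 0.06021721  0.64372473 -0.76288424] 422.0598543047203 -0.05223564736407576
```

View pics/top0.png

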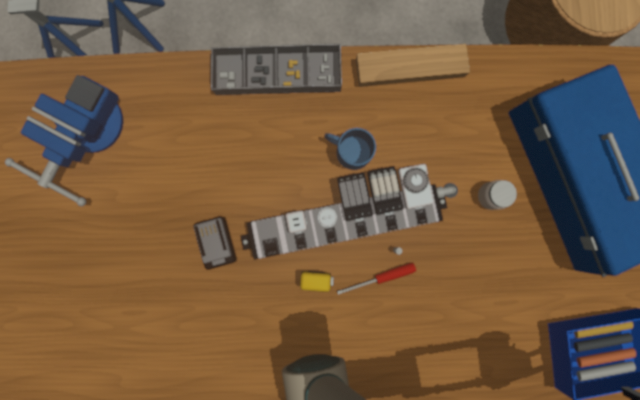

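View pics/side0.png

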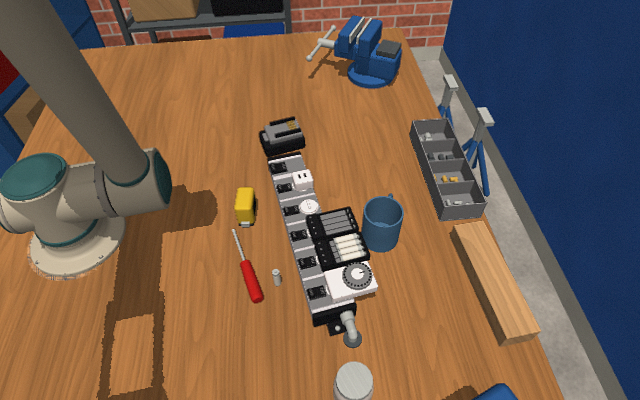

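The top view shows the main switch at about (270,247). The sockets run left to right: USB adapter, blank plug, empty charger (355,195), full charger (385,188) and timer. The loaded charger is therefore in socket 4, so I need switch4. Next I'll find the strip's pose.

Run:
```python
from h import *
# rough guess from pixels, refine by overlay
d=get('top'); s=get('side')
m=world(d,[270.],[247.],.05)[0]; s5=world(d,[421.],[216.],.05)[0]
print(m,s5,np.linalg.norm(m-s5)); np.set_printoptions(precision=4,suppress=True)
y=(m-s5)[:2]; y/=np.linalg.norm(y); print('y',y)
# depth-based top of strip: points with z in 0.04..0.05
P=[];
for c in (d,s):
    v,u=np.mgrid[0:400,0:640]; W=world(c,u.ravel(),v.ravel()); 
    k=(c['depth'].ravel()>0)&(W[:,2]>.038)&(W[:,2]<.050)&(np.abs((W[:,:2]-(m+s5)[:2]/2)@y)<.25)&(np.abs((W[:,:2]-m[:2])@np.array([-y[1],y[0]]))<.08)
    print(k.sum(),W[k].mean(0)); q=W[k][:,:2].astype(np.float32); r=cv2.minAreaRect(q); print(r)
a=cv2.resize(d['img'][150:270,235:450],None,fx=3.7,fy=3.7,interpolation=3); cv2.imwrite('pics/tc.png',a[...,::-1])
b=cv2.resize(s['img'][140:340,220:400],None,fx=3,fy=3,interpolation=3); cv2.imwrite('pics/sc.png',b[...,::-1])
```

```text
[0.46915254 0.12196431 0.05      ] [ 0.53006742 -0.22172324  0.05      ] 0.3490440573391622
y [-0.1745  0.9847]
4358 [ 0.5112 -0.0247  0.0463]
((0.4993486702442169, -0.06313860416412354), (0.1503896713256836, 0.46226680278778076), 11.35402774810791)
4066 [ 0.5173 -0.0771  0.0461]
((0.4987806975841522, -0.06128370761871338), (0.1498309224843979, 0.4555285573005676), 11.086538314819336)
```

View pics/tc.png

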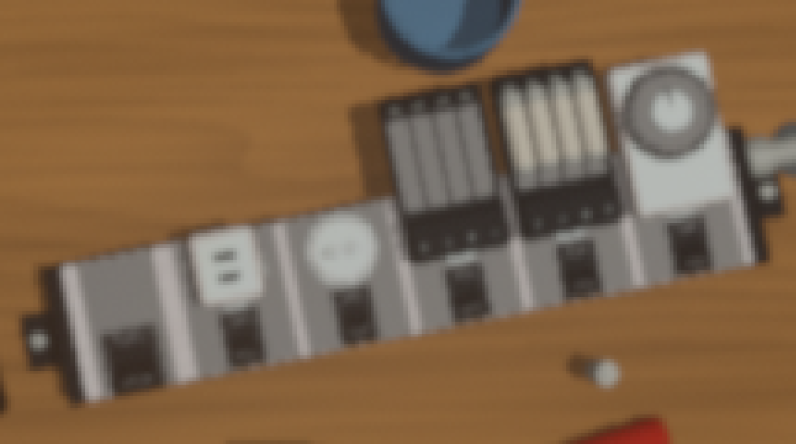

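View pics/sc.png

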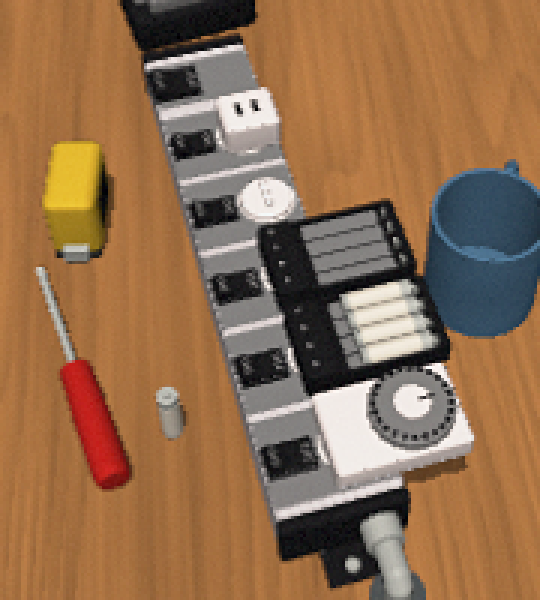

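The side crop agrees: cells in the fourth charger position, all rockers unpressed. I'll fit the switch row from the rocker centres in both crops.

```bash
cat >> h.py <<'E'
from scipy.spatial.transform import Rotation as Ro
def rep(target_xy=None,z=None):
    s=sense();p=s['tcp_pos'];R=Ro.from_quat(s['tool_rot']);M=R.as_matrix()
    print('t',s['time'],'p',p.round(4),'F',s['wrist_force'].round(2),'w',s['grip_width'],'\ntool x',M[:,0].round(3),'y',M[:,1].round(3),'z',M[:,2].round(3))
    return p,R
E
python3 - <<'E'
from h import *
np.set_printoptions(precision=4,suppress=True)
d=get('top'); s=get('side')
t=np.array([(134,360),(243,336),(356,313),(468,291),(579,267),(690,245.)])
u=np.array([(176,82),(193,143),(213,210),(237,285),(262,367),(290,457.)])
A=world(d,235+(t[:,0]+.5)/3.7-.5,150+(t[:,1]+.5)/3.7-.5,.05)
B=world(s,220+(u[:,0]+.5)/3-.5,140+(u[:,1]+.5)/3-.5,.05)
print(A,B,sep='\n'); 
for c in(A,B,(A+B)/2):
    k=np.arange(5); fy=np.polyfit(c[1:,1],c[1:,0],1); y=np.array([fy[0],1]);y/=np.linalg.norm(y);x=np.array([y[1],-y[0]])
    l=c[:,:2]@y; print('y',y,'x',x,'sp',-np.diff(l),'xcoord',c[:,:2]@x)
    xm=np.mean((c[:,:2]@x)[1:]);ym=np.mean(l[1:]);s4=x*xm+y*(ym-.07)
    print('s4 axis',s4,'press',s4-.0112*x,'main axis',x*(c[0,:2]@x)+y*l[0],'press',c[0,:2]-.0136*x)
rep()
E
```

```text
[[ 0.4693  0.12    0.05  ]
 [ 0.4822  0.0533  0.05  ]
 [ 0.4944 -0.0159  0.05  ]
 [ 0.506  -0.0846  0.05  ]
 [ 0.5188 -0.1531  0.05  ]
 [ 0.5304 -0.222   0.05  ]]
[[ 0.4733  0.1177  0.05  ]
 [ 0.484   0.0503  0.05  ]
 [ 0.4958 -0.0177  0.05  ]
 [ 0.509  -0.0872  0.05  ]
 [ 0.5212 -0.1562  0.05  ]
 [ 0.5336 -0.2248  0.05  ]]
y [-0.173   0.9849] x [0.9849 0.173 ] sp [0.068  0.0703 0.0697 0.0697 0.0699] xcoord [0.4829 0.4841 0.4842 0.4837 0.4845 0.484 ]
s4 axis [ 0.5185 -0.1534] press [ 0.5074 -0.1554] main axis [0.4693 0.12  ] press [0.4559 0.1177]
y [-0.178  0.984] x [0.984 0.178] sp [0.0683 0.069  0.0707 0.07   0.0697] xcoord [0.4867 0.4853 0.4848 0.4853 0.4851 0.4851]
s4 axis [ 0.5212 -0.156 ] press [ 0.5102 -0.158 ] main axis [0.4733 0.1177] press [0.4599 0.1153]
y [-0.1755  0.9845] x [0.9845 0.1755] sp [0.0682 0.0696 0.0702 0.0698 0.0698] xcoord [0.4848 0.4847 0.4845 0.4845 0.4848 0.4846]
s4 axis [ 0.5198 -0.1547] press [ 0.5088 -0.1567] main axis [0.4713 0.1189] press [0.4579 0.1165]
t 0.3 p [ 0.146  -0.556   0.2052] F [0.34 0.35 0.69] w 0.09386453072856323 
tool x [ 0.254 -0.967 -0.001] y [-0.     0.001 -1.   ] z [0.967 0.254 0.   ]
```

Call:
step_arm(
  plan=[
    [[0,0,0],[0,0.08,0],1],
    [[-2,0,1.4],[0,0,0],1],
    [[-4,0,2.8],[0,0,0],1],
    [[-4,0,2.8],[0,0,0],1],
    [[-4,0,2.8],[0,0,0],1],
    [[-4,0,2.8],[0,0,0],1],
    [[-4,0,2.8],[0,0,0],1],
    [[-4,0,2.8],[0,0,0],1],
    [[-4,0,2.8],[0,0,0],1],
    [[-4,0,2.8],[0,0,0],1],
    [[-4,0,2.8],[0,0,0],1],
    [[-4,0,2.8],[0,0,0],1],
    [[-4,0,2.8],[0,0,0],1],
    [[-4,0,2.8],[0,0,0],1],
    [[-4,0,2.8],[0,0,0],1],
    [[-2,0,1.4],[0,0,0],1],
    [[0,0,0],[0,0,0],1],
  ],
  squeeze=10,
)

```text
time: 2.0
tcp_pos: [0.4451, 0.0777, 0.2048]
tool_rot: [-0.538, 0.452, -0.461, 0.542]
wrist_force: [-0.0, -0.2, 0.2]
grip_width: 0.0003
```

```bash
cat >> h.py <<'E'
def go(x,y,z):
    p,R=rep(); print('delta tool cm',(R.inv().apply(np.array([x,y,z])-p)*100).round(2)); M=R.as_matrix(); print('turn',R.inv().__mul__(Ro.from_matrix(np.array([[.1755,0,.9845],[-.9845,0,.1755],[0,-1,0]]))).as_rotvec().round(3))
E
python3 -c "
from h import *
go(.4579,.1165,.075)"
```

```text
t 2.0 p [0.4451 0.0777 0.2048] F [-0.03 -0.24  0.22] w 0.0002955418175797193 
tool x [ 0.166 -0.986  0.006] y [ 0.012 -0.004 -1.   ] z [0.986 0.166 0.011]
delta tool cm [-3.69 12.97  1.76]
turn [-0.011 -0.009  0.006]
```

Call:
step_arm(
  plan=[
    [[-3.7,0,1.8],[-0.011,-0.009,0.006],1],
    [[0,4,0],[0,0,0],1],
    [[0,4,0],[0,0,0],1],
    [[0,3,0],[0,0,0],1],
    [[0,0,0],[0,0,0],1],
  ],
)

```text
time: 2.5
tcp_pos: [0.4581, 0.1149, 0.0937]
tool_rot: [-0.542, 0.452, -0.456, 0.543]
wrist_force: [-1.4, -0.3, 0.0]
grip_width: 0.0007
```

Run:
```python
from h import *
go(.4579,.1165,.065)
s=get('side');d=get('top')
for c,u0,v0 in((s,230,100),(d,235,205)):
    P=proj(c,sense()['tcp_pos']);print(P)
b=cv2.resize(s['img'][100:220,220:370],None,fx=4,fy=4,interpolation=3)
a=cv2.resize(d['img'][180:280,220:330],None,fx=3.8,fy=4.8,interpolation=3)[:480]
a=np.vstack([a]);cv2.imwrite('pics/m1.png',b[...,::-1])
```

```text
t 2.5 p [0.4581 0.1149 0.0937] F [-1.44 -0.33  0.02] w 0.0007185854764789701 
tool x [ 0.177 -0.984  0.004] y [ 0.004 -0.003 -1.   ] z [0.984 0.177 0.004]
delta tool cm [-0.17  2.87 -0.  ]
turn [-0.004  0.002  0.004]
[271.63483575 154.13766038]
[271.16111318 251.31926105]
```

View pics/m1.png

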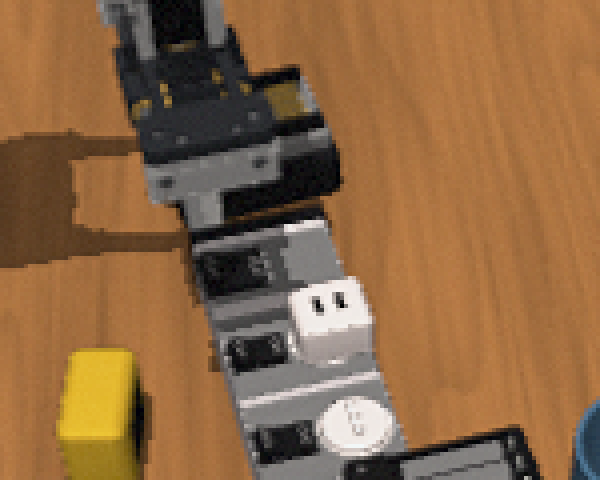

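The fingertip shows at side pixel (271,154), exactly where the calibration puts it, above the main switch's outer half. I'll descend now.

Call:
step_arm(
  plan=[
    [[-0.17,2,0],[0,0,0],1],
    [[0,1,0],[0,0,0],1],
    [[0,0,0],[0,0,0],1],
  ],
)

```text
time: 2.9
tcp_pos: [0.4667, 0.1158, 0.0722]
tool_rot: [-0.537, 0.447, -0.461, 0.547]
wrist_force: [-1.4, -0.1, -0.1]
grip_width: 0.001
```

Call:
step_arm(
  plan=[
    [[0,0.3,0],[0,0,0],1],
    [[0,0.3,0],[0,0,0],1],
    [[0,0.2,0],[0,0,0],1],
  ],
)

```text
time: 3.2
tcp_pos: [0.4696, 0.1156, 0.0671]
tool_rot: [-0.535, 0.446, -0.463, 0.548]
wrist_force: [0.4, 0.0, -0.6]
grip_width: 0.0004
```

Run:
```python
from h import *
go(.4579,.1165,.065);s=sense();print(s['joints'].round(3),s['joint_velocities'].round(3))
```

```text
t 3.2 p [0.4696 0.1156 0.0671] F [ 0.4   0.04 -0.56] w 0.00042165662619975613 
tool x [ 0.174 -0.985  0.006] y [ 0.031 -0.001 -1.   ] z [0.984 0.174 0.03 ]
delta tool cm [-0.3   0.17 -1.15]
turn [-0.03  -0.001  0.006]
[ 0.101  0.25   1.928 -0.005  0.934  1.499] [-0.001  0.016  0.018 -0.001 -0.049  0.001]
```

Call:
step_arm(
  plan=[
    [[-0.1,0,-1.1],[-0.03,0,0.006],1],
    [[0,0,0],[0,0,0],1],
  ],
)

```text
time: 3.4
tcp_pos: [0.4588, 0.1147, 0.0672]
tool_rot: [-0.542, 0.454, -0.454, 0.542]
wrist_force: [0.3, 0.3, 0.5]
grip_width: 0.0006
```

```bash
python3 -c "
from h import *
go(.4579,.1165,.056)"
```

```text
t 3.4 p [0.4588 0.1147 0.0672] F [0.28 0.32 0.5 ] w 0.0005516757551512102 
tool x [ 0.174 -0.985  0.   ] y [ 0. -0. -1.] z [0.985 0.174 0.   ]
delta tool cm [-0.19  1.12 -0.06]
turn [-0.    -0.001  0.   ]
```

Good. Small steps down, each with a compensating correction.

Call:
step_arm(
  plan=[
    [[-0.15,0.6,-0.1],[0,0,0],1],
    [[0,0,0],[0,0,0],1],
  ],
)

```text
time: 3.6
tcp_pos: [0.4583, 0.1162, 0.061]
tool_rot: [-0.541, 0.454, -0.455, 0.542]
wrist_force: [0.7, 0.2, -0.0]
grip_width: 0.0006
```

Call:
step_arm(
  plan=[
    [[0,0.5,-0.1],[-0.01,0,0],1],
    [[0,0.2,-0.1],[-0.005,0,0],1],
  ],
)

```text
time: 3.8
tcp_pos: [0.4568, 0.116, 0.0538]
tool_rot: [0.545, -0.457, 0.452, -0.538]
wrist_force: [-0.1, 0.3, 0.3]
grip_width: 0.0005
```

Call:
step_arm(
  plan=[
    [[0,0.2,0.1],[0.01,0,0],1],
  ],
)

```text
time: 3.9
tcp_pos: [0.458, 0.1162, 0.0515]
tool_rot: [0.543, -0.454, 0.454, -0.541]
wrist_force: [-0.0, -0.1, 0.2]
grip_width: 0.0005
```

Call:
step_arm(
  plan=[
    [[0,0.2,0],[0,0,0],1],
  ],
)

```text
time: 4.0
tcp_pos: [0.4577, 0.1162, 0.0491]
tool_rot: [0.543, -0.455, 0.454, -0.541]
wrist_force: [-0.8, 0.2, 5.7]
grip_width: 0.0005
```

Call:
step_arm(
  plan=[
    [[0,0.1,0],[0,0,0],1],
    [[0,0,0],[0,0,0],1],
  ],
)

```text
time: 4.2
tcp_pos: [0.4578, 0.1162, 0.0489]
tool_rot: [0.543, -0.454, 0.454, -0.541]
wrist_force: [-1.5, -0.3, 6.0]
grip_width: 0.0003
```

Call:
step_arm(
  plan=[
    [[0,-0.5,0],[0,0,0],1],
    [[0,-2,0],[0,0,0],1],
    [[0,-4,0],[0,0,0],1],
    [[0,-4,0],[0,0,0],1],
    [[0,0,0],[0,0,0],1],
  ],
)

```text
time: 4.7
tcp_pos: [0.4573, 0.1162, 0.1569]
tool_rot: [0.543, -0.455, 0.453, -0.541]
wrist_force: [0.1, -0.5, 1.0]
grip_width: 0.0004
```

```bash
python3 -c "
from h import *
go(.5088,-.1567,.13)"
```

```text
t 4.7 p [0.4573 0.1162 0.1569] F [ 0.13 -0.47  1.02] w 0.0004188742058516026 
tool x [ 0.174 -0.985  0.   ] y [-0.004 -0.001 -1.   ] z [ 0.985  0.174 -0.005]
delta tool cm [27.77  2.7   0.33]
turn [ 0.005 -0.001  0.   ]
```

Call:
step_arm(
  plan=[
    [[4.5,0,0.05],[0,0,0],1],
    [[4.5,0,0.05],[0,0,0],1],
    [[4.5,0,0.05],[0,0,0],1],
    [[4.5,0,0.05],[0,0,0],1],
    [[4.5,0,0.05],[0,0,0],1],
    [[4.5,0,0.05],[0,0,0],1],
    [[0,0,0],[0,0,0],1],
  ],
)

```text
time: 5.4
tcp_pos: [0.5095, -0.1563, 0.1543]
tool_rot: [0.544, -0.453, 0.452, -0.543]
wrist_force: [0.3, -0.2, 0.6]
grip_width: 0.0005
```

Run:
```python
from h import *
go(.5088,-.1567,.1)
s=get('side')
b=cv2.resize(s['img'][130:210,250:330],None,fx=6,fy=6,interpolation=3);cv2.imwrite('pics/m2.png',b[...,::-1])
```

```text
t 5.4 p [ 0.5095 -0.1563  0.1543] F [ 0.29 -0.23  0.56] w 0.00046548096057104794 
tool x [ 0.182 -0.983 -0.   ] y [-0.002  0.    -1.   ] z [ 0.983  0.182 -0.002]
delta tool cm [ 0.02  5.43 -0.07]
turn [ 0.002  0.006 -0.   ]
```

View pics/m2.png

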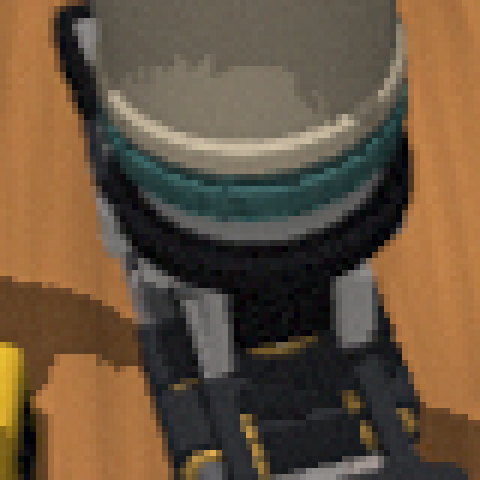

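The arm hides the main switch here. Order matters, so I'll back off and verify it before pressing switch 4.

Call:
step_arm(
  plan=[
    [[0,0,-4.5],[0,0,0],1],
    [[0,0,-4.5],[0,0,0],1],
    [[0,0,-4.5],[0,0,0],1],
    [[0,0,-4.5],[0,0,0],1],
    [[0,0,0],[0,0,0],1],
  ],
)

```text
time: 5.95
tcp_pos: [0.324, -0.1804, 0.1496]
tool_rot: [-0.544, 0.456, -0.446, 0.545]
wrist_force: [1.0, -1.1, 1.4]
grip_width: 0.0004
```

Run:
```python
from h import *
go(.5088,-.1567,.12)
s=get('side')
b=cv2.resize(s['img'][140:340,220:400],None,fx=3,fy=3,interpolation=3);c=cv2.resize(s['img'][145:195,262:317],(484,440),interpolation=3);b=b[:440]
cv2.imwrite('pics/m3.png',np.hstack([b[:,:310],c])[...,::-1])
# height profile of every rocker along strip x
x=np.array([.9845,.1755]);y=np.array([-.1755,.9845])
for n in('side','top'):
    d=s if n=='side' else get('top')
    for nm,c in [('main',(.4713,.1189))]+[(f's{i}',(.5198+.0123*(i-4),-.1547-.0689*(i-4))) for i in range(1,6)]:
        c=np.array(c);v,u=np.mgrid[0:400,0:640];W=world(d,u.ravel(),v.ravel());e=W[:,:2]-c;k=(abs(e@y)<.006)&(d['depth'].ravel()>0)
        print(n,nm,[round(1e3*np.median(W[k&(abs(e@x-q)<.003),2]),1) for q in(-.011,-.006,0,.006,.011)])
```

```text
t 5.95 p [ 0.324  -0.1804  0.1496] F [ 0.99 -1.08  1.39] w 0.00038325110050895704 
tool x [ 0.188 -0.982 -0.012] y [-0.01  0.01 -1.  ] z [ 0.982  0.188 -0.008]
delta tool cm [ 1.18  2.79 18.61]
turn [ 0.008  0.013 -0.012]
side main [np.float64(50.1), np.float64(50.1), np.float64(48.4), np.float64(52.2), np.float64(54.5)]
side s1 [np.float64(54.3), np.float64(52.5), np.float64(48.9), np.float64(49.5), np.float64(49.5)]
side s2 [np.float64(53.4), np.float64(51.7), np.float64(48.6), np.float64(49.7), np.float64(49.7)]
side s3 [np.float64(54.7), np.float64(52.9), np.float64(49.3), np.float64(49.1), np.float64(49.9)]
side s4 [np.float64(53.8), np.float64(51.2), np.float64(49.0), np.float64(48.7), np.float64(49.8)]
side s5 [np.float64(54.4), np.float64(51.9), np.float64(49.2), np.float64(48.7), np.float64(48.9)]
top main [np.float64(50.5), np.float64(49.0), np.float64(50.6), np.float64(53.6), np.float64(55.3)]
top s1 [np.float64(54.0), np.float64(49.8), np.float64(48.8), np.float64(49.8), np.float64(49.5)]
top s2 [np.float64(53.6), np.float64(51.0), np.float64(50.1), np.float64(50.0), np.float64(47.9)]
top s3 [np.float64(53.4), np.float64(51.1), np.float64(48.7), np.float64(49.1), np.float64(49.2)]
top s4 [np.float64(56.3), np.float64(51.8), np.float64(49.9), np.float64(50.2), np.float64(47.5)]
top s5 [np.float64(55.3), np.float64(51.0), np.float64(51.0), np.float64(49.7), np.float64(49.1)]
```

View pics/m3.png

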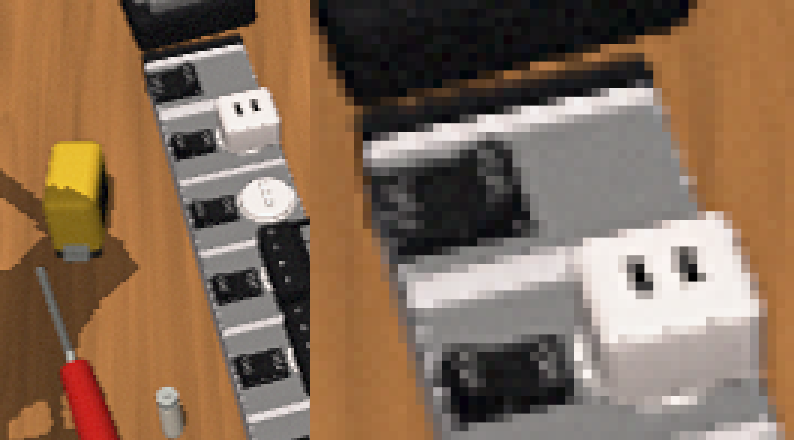

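The depth profiles from both cameras show the main switch on (outer half 50 mm, inner half 55 mm) and the five small ones off. The picture shows nothing else disturbed. Next is switch 4.

Call:
step_arm(
  plan=[
    [[0.3,0,4.5],[0.008,0.013,-0.012],1],
    [[0.3,0,4.5],[0,0,0],1],
    [[0.3,0,4.5],[0,0,0],1],
    [[0.2,0,4.5],[0,0,0],1],
    [[0,0,0],[0,0,0],1],
  ],
)

```text
time: 6.55
tcp_pos: [0.5223, -0.1544, 0.1503]
tool_rot: [-0.541, 0.449, -0.457, 0.545]
wrist_force: [-1.3, -0.9, 0.2]
grip_width: 0.0004
```

```bash
python3 -c "
from h import *
go(.5083,-.1568,.067)"
```

```text
t 6.55 p [ 0.5223 -0.1544  0.1503] F [-1.28 -0.9   0.2 ] w 0.0003797727962435457 
tool x [ 0.18  -0.984  0.005] y [ 0.013 -0.003 -1.   ] z [0.984 0.18  0.012]
delta tool cm [-0.06  8.31 -1.52]
turn [-0.012  0.004  0.005]
```

Call:
step_arm(
  plan=[
    [[0,0,-1.5],[-0.012,0.004,0.005],1],
    [[0,2,0],[0,0,0],1],
    [[0,2,0],[0,0,0],1],
    [[0,2,-0.1],[0,0,0],1],
    [[0,0,0],[0,0,0],1],
  ],
)

```text
time: 7.05
tcp_pos: [0.5033, -0.1526, 0.0869]
tool_rot: [0.545, -0.454, 0.45, -0.543]
wrist_force: [-0.5, 0.1, -1.1]
grip_width: 0.0007
```

```bash
python3 -c "
from h import *
go(.5083,-.1568,.065)"
```

```text
t 7.05 p [ 0.5033 -0.1526  0.0869] F [-0.51  0.11 -1.06] w 0.0007258944042994944 
tool x [ 0.183 -0.983 -0.004] y [-0.006  0.002 -1.   ] z [ 0.983  0.183 -0.006]
delta tool cm [0.52 2.19 0.43]
turn [ 0.006  0.008 -0.004]
```

Call:
step_arm(
  plan=[
    [[0.5,0,0.4],[0.006,0.008,-0.004],1],
    [[0,1,-0.1],[-0.01,0,0],1],
    [[0,1,-0.1],[-0.01,0,0],1],
    [[0,0,0],[0,0,0],1],
  ],
)

```text
time: 7.45
tcp_pos: [0.5059, -0.158, 0.0682]
tool_rot: [0.547, -0.458, 0.451, -0.536]
wrist_force: [0.1, -0.2, -0.2]
grip_width: 0.0004
```

```bash
python3 -c "
from h import *
go(.5083,-.1568,.06)"
```

```text
t 7.45 p [ 0.5059 -0.158   0.0682] F [ 0.15 -0.24 -0.24] w 0.00036744583935473956 
tool x [ 0.174 -0.985  0.003] y [-0.018 -0.006 -1.   ] z [ 0.985  0.174 -0.018]
delta tool cm [-0.08  0.82  0.27]
turn [ 0.018 -0.002  0.003]
```

Call:
step_arm(
  plan=[
    [[-0.1,0.6,0.25],[0.018,-0.002,0.003],1],
    [[0,0,0],[0,0,0],1],
  ],
)

```text
time: 7.65
tcp_pos: [0.5086, -0.1567, 0.0621]
tool_rot: [-0.542, 0.454, -0.454, 0.542]
wrist_force: [-0.5, 0.3, -0.2]
grip_width: 0.0005
```

Call:
step_arm(
  plan=[
    [[0,0.3,0],[0,0,0],1],
    [[0,0.2,0],[0,0,0],1],
  ],
)

```text
time: 7.85
tcp_pos: [0.5093, -0.1571, 0.0577]
tool_rot: [-0.542, 0.453, -0.454, 0.542]
wrist_force: [-0.2, -0.3, 0.1]
grip_width: 0.0003
```

Call:
step_arm(
  plan=[
    [[0,0.2,0],[0,0,0],1],
  ],
)

```text
time: 7.95
tcp_pos: [0.5095, -0.1572, 0.0558]
tool_rot: [-0.542, 0.453, -0.455, 0.542]
wrist_force: [-0.4, 0.9, -1.1]
grip_width: 0.0004
```

Call:
step_arm(
  plan=[
    [[0,0.2,-0.1],[0,0,0],1],
    [[0,0.2,-0.05],[0,0,0],1],
  ],
)

```text
time: 8.15
tcp_pos: [0.5085, -0.1575, 0.0519]
tool_rot: [-0.542, 0.453, -0.455, 0.542]
wrist_force: [-0.7, 0.3, 1.2]
grip_width: 0.0003
```

Call:
step_arm(
  plan=[
    [[0,0.2,0],[0,0,0],1],
  ],
)

```text
time: 8.25
tcp_pos: [0.5083, -0.1575, 0.0498]
tool_rot: [-0.542, 0.453, -0.455, 0.542]
wrist_force: [0.3, -0.6, 1.2]
grip_width: 0.0004
```

Call:
step_arm(
  plan=[
    [[0,0.1,0],[0,0,0],1],
    [[0,0,0],[0,0,0],1],
  ],
)

```text
time: 8.45
tcp_pos: [0.5084, -0.1575, 0.0491]
tool_rot: [-0.542, 0.453, -0.455, 0.542]
wrist_force: [-0.8, 0.6, 2.9]
grip_width: 0.0006
```

Call:
step_arm(
  plan=[
    [[0,0.1,0],[0,0,0],1],
    [[0,0,0],[0,0,0],1],
  ],
)

```text
time: 8.65
tcp_pos: [0.5084, -0.1575, 0.049]
tool_rot: [-0.542, 0.453, -0.455, 0.542]
wrist_force: [-2.1, -0.1, 4.5]
grip_width: 0.0005
```

Call:
step_arm(
  plan=[
    [[0,-0.5,0],[0,0,0],1],
    [[0,-2,0],[0,0,0],1],
    [[0,-4,0],[0,0,0],1],
    [[0,-4,0],[0,0,0],1],
    [[0,-2,-2],[0,0,0],1],
    [[0,0,-4.5],[0,0,0],1],
    [[0,0,-4.5],[0,0,0],1],
    [[0,0,-4.5],[0,0,0],1],
    [[0,0,-4],[0,0,0],1],
    [[0,0,0],[0,0,0],1],
    [[0,0,0],[0,0,0],1],
  ],
)

```text
time: 9.75
tcp_pos: [0.3122, -0.1939, 0.1786]
tool_rot: [0.543, -0.45, 0.457, -0.542]
wrist_force: [-0.3, -0.4, -0.7]
grip_width: 0.0006
```

Run:
```python
from h import *
rep()
s=get('side')
cv2.imwrite('pics/f.png',cv2.resize(s['img'][100:360,200:440],None,fx=2.3,fy=2.3,interpolation=3)[...,::-1])
x=np.array([.9845,.1755]);y=np.array([-.1755,.9845])
for n in('side','top'):
    d=s if n=='side' else get('top')
    for nm,c in [('main',(.4713,.1189))]+[(f's{i}',(.5198+.0123*(i-4),-.1547-.0689*(i-4))) for i in range(1,6)]:
        c=np.array(c);v,u=np.mgrid[0:400,0:640];W=world(d,u.ravel(),v.ravel());e=W[:,:2]-c;k=(abs(e@y)<.006)&(d['depth'].ravel()>0)
        print(n,nm,[float(round(1e3*np.median(W[k&(abs(e@x-q)<.003),2]),1)) for q in(-.011,-.006,0,.006,.011)])
```

```text
t 9.75 p [ 0.3122 -0.1939  0.1786] F [-0.33 -0.4  -0.7 ] w 0.0006182030702007531 
tool x [ 0.178 -0.984  0.008] y [ 0.006 -0.007 -1.   ] z [0.984 0.178 0.005]
side main [50.3, 48.6, 49.1, 51.9, 54.7]
side s1 [53.0, 51.0, 49.3, 48.8, 50.1]
side s2 [54.5, 52.3, 48.2, 48.9, 49.8]
side s3 [52.9, 51.4, 48.8, 49.3, 50.1]
side s4 [49.9, 48.7, 49.8, 52.0, 53.8]
side s5 [54.3, 52.8, 48.9, 49.1, 49.7]
top main [49.9, 49.2, 50.3, 53.9, 56.9]
top s1 [55.3, 52.0, 49.5, 50.7, 49.4]
top s2 [52.3, 50.8, 48.6, 50.0, 49.0]
top s3 [53.6, 50.8, 49.9, 50.7, 50.2]
top s4 [49.8, 48.7, 49.5, 52.8, 54.1]
top s5 [53.9, 50.8, 48.9, 49.8, 49.2]
```

View pics/f.png

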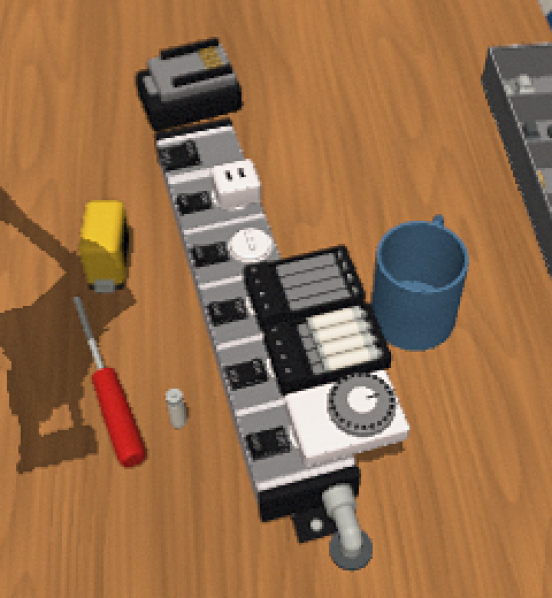

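The main switch and switch 4 are on and the others are off. The loose things stand where they were, and the hand is clear.

```bash
python3 -c "
from h import *
print(job.job_done())"
```

```text
the job is handed in; nothing more can be done
None
```

The cells should now be charging: I pressed on the main switch first, then switch 4, which belongs to the socket of the loaded charger. I then drew the hand away to about 20 cm in front of the strip and handed the job in at about 10 s of the 32 s allowed.

- **Switches:** in the last depth profiles from both cameras, the main switch and switch 4 have their outer half down at about 50 mm and their inner half up at 54–57 mm. Switches 1, 2, 3 and 5 still read off, with their outer half at 52–55 mm.
- **Order:** I checked that the main switch was on before pressing switch 4.
- **Forces:** the highest press force in the readings was about 6 N on the main switch and 4.5 N on switch 4. The 4.5 N is slightly under the 5 N at which the spring past "on" starts, but the depth check shows switch 4 on.
- **Surroundings:** in the last side picture the plugged-in items and the loose things nearby look undisturbed. The screw jar was outside that picture, and the arm never went near it.
- **Disagreements:** the two cameras differed by about 2.7 mm on the switch positions, so I used the average. The tool also drifted up to 12 mm sideways on some moves; I corrected this before each press, while the fingertips were still above the switch.

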